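# Lock the test connector through the guard window

### The job

In the two-bay board test fixture, one nest holds an assembled circuit board (with parts on it), the other only a bare board. Reach down through the guard window of the bay with the assembled board and gently press that bay's lever paddle all the way down, without touching the guard; leave it down and draw back out clear. Leave the other lever, the boards and everything else as they are, and lift nothing.

Things in the scene. Friction and masses are not known exactly. Their poses are not given: they have to be found in the camera images.
- fixture: grey base of the test fixture, fixed, 30 mm high. Origin on the table; x away from the robot (base -150 to +170 mm), y left (-150 to +150), z up. Left bay at y +70, right bay at y -70. Levers at negative x under the guard; board nests beyond it, centre x +110, open above, each in line with its lever. Connectors and lever bearings between, up to 115 mm high at x +8 to +60
- guard: aluminium guard over the levers, fixed, not to be touched; its frame is the fixture's. Level plate 8 mm thick, top 126 mm above the table, x -150 to 0, y -140 to +140 mm, on corner posts. Two windows through it, each 100 mm (x) by 90 mm (y), centred at x -75, y +70 and y -70, a 50 mm bar between them. Only fingers need pass, to 36 mm below its top
- pad_left (a point): black paddle, 30 x 36 x 9 mm, on the robot-side end of the left lever. This point: centre of its top face. 90 mm arm on a level hinge along the fixture's y at fixture x +20, y +70, height 100 mm. Top face 119 mm above the table when raised, 90 mm fully down; stays within 3 mm of fixture x -69, y +70, under its window
- pad_right (a point): black paddle, 30 x 36 x 9 mm, on the robot-side end of the right lever. This point: centre of its top face. 90 mm arm on a level hinge along the fixture's y at fixture x +20, y -70, height 100 mm. Top face 119 mm above the table when raised, 90 mm fully down; stays within 3 mm of fixture x -69, y -70, under its window
- paddle_left: left lever with its paddle: 12 mm steel arm running from its hinge towards the robot. Origin on the hinge axis
- paddle_right: right lever with its paddle, the same. Origin on the hinge axis
- lever_left (a joint): the left lever's angle: 0 = raised, upper stop; 0.32 = fully down, lower stop, connector locked. Starts between 0 and 0.05. Held by friction only, no spring: about 3 N down on the paddle moves it, and it stays where it is left. Rigid stops
- lever_right (a joint): the right lever's angle: 0 = raised, upper stop; 0.32 = fully down, lower stop, connector locked. Starts between 0 and 0.05. Held by friction only, no spring: about 3 N down on the paddle moves it, and it stays where it is left. Rigid stops
- board: assembled circuit board, 90 x 90 x 4 mm with heat sink, two capacitors and a connector standing up to 24 mm, 90 g. Origin: centre of the underside. Loose in one of the two nests, 30 mm above the table. Its bay's lever is the one to press (same sign of y in the fixture's frame)
- blank: bare board of the same size and colour without any parts, lying in the other nest. Origin: centre of the underside
- pot: bystander: small paste jar, 24 mm across and 40 mm tall, standing on the base between the nests. Origin: centre of the underside
- screwdriver: bystander: screwdriver, 170 mm, lying on the table on the robot's side of the fixture. Origin: under its middle
- spool: bystander: spool, 60 mm across and 48 mm high, to the right of the fixture. Origin: centre of the underside
- meter: bystander: hand multimeter, 160 x 76 x 34 mm, lying to the left of the fixture. Origin: centre of the underside
- bin: bystander: empty open parts bin, 100 x 75 x 50 mm, to the right of the fixture. Origin: centre of the underside
- heatsink: bystander: aluminium block, 40 x 40 x 25 mm, to the left of the fixture. Origin: centre of the underside

How it is judged:
On the way:
1. the fingers press the paddle of the bay with the assembled board (((y of board in the frame of fixture above 0 m and contact force between the fingers and paddle_left above 0.8 N) or (y of board in the frame of fixture below 0 m and contact force between the fingers and paddle_right above 0.8 N))), for 0.04 s.
At the end, for the whole second after the job is handed in: the lever of the bay with the assembled board is down at its lower stop (beyond 0.285 of 0.32 rad, about 3 mm at the paddle) and stays there, the other lever is still up (below 0.10 rad), both boards lie in their nests within 10 mm of where they were (((y of board in the frame of fixture above 0 m and value of joint lever_left above 0.285 rad and value of joint lever_right below 0.1 rad) or (y of board in the frame of fixture below 0 m and value of joint lever_right above 0.285 rad and value of joint lever_left below 0.1 rad)) and distance of each of board, blank from where it was at the start of the episode below 0.01 m and linear speed of board below 0.02 m/s); the robot touches nothing.
It fails at once if the robot touches the guard (contact force between any of the fingers, the arm and guard above 0.5 N).
It fails at once if the other bay's lever is pressed down ((y of board in the frame of fixture above 0 m and value of joint lever_right above 0.1 rad) or (y of board in the frame of fixture below 0 m and value of joint lever_left above 0.1 rad)).
It fails at once if a paddle is squeezed or forced with more than 60 N (contact force between the fingers and paddle_left above 60 N or contact force between the fingers and paddle_right above 60 N).
It fails at once if a board is shifted by more than 10 mm or lifted (distance of any of board, blank from where it was at the start of the episode above 0.01 m).
It fails at once if a bystander is shifted by more than 25 mm, lifted or carried (distance of any of pot, screwdriver, spool, meter, bin, heatsink from where it was at the start of the episode above 0.025 m).
It also fails if it takes over 35 s, if anything falls off the work surface, if the arm or the gripper's body presses on something with over 40 N, if the wrist force passes 120 N, or if a joint passes its speed limit or range.

### The arm

A 6-joint arm with a two-finger parallel gripper is mounted at the origin on the work surface. World frame = base frame: x ahead of the robot, y to its left, z up, the work surface at z = 0. Lengths are in m, angles in rad, forces in N, time in s.
With the tool pointing down it reaches from about 0.225 to 0.875 m from the base axis. Payload 3.4 kg.
Tool frame: the origin (TCP) lies midway between the tips of the shut fingers; the grasp point (between the pads) lies 19 mm behind it (manip.pinch_z is the distance from the TCP to the grasp point, in m); z points along the fingers, y is the line along which they close (so a half turn about z gives the same grasp; the last joint's range is limited). The gripper opens to 85 mm and grips with 20 to 120 N. Pads are 22 mm wide; open, the fingers measure 114 mm over their backs; the gripper's body (76 mm by 85 mm) begins 54 mm behind the grasp point. The pads swing forward as they close: fully open they stand 13 mm farther back than shut.
Start: joints at [1.011, 0.276, 1.505, -0, 1.361, -0.121], TCP at [0.244, 0.521, 0.231] pointing down, gripper open.
Joint ranges: [-2.89, 2.89], [-0.75, 2.08], [0.22, 2.7], [-1.18, 4.32], [0.11, 2.71], [-2.7, 2.7]. Speed limits (rad/s): [2.57, 2.57, 3.14, 3.14, 3.14, 3.14].

### API

Orientations are given as a unit quaternion [w, x, y, z].
In Python, from rig import manip gives the robot as it stands.
- The arm moves only by the tool carry_out, never from a script. Its arguments are lists of equal length, an entry for each row: "delta_pos": the shift along the tool's x, y, z scaled (see below), a list of three; "turn": the turn, a rotation vector about the tool's x, y, z scaled (see below), a list of three; "claw": the closure, from -1 (fully open) to 1 (shut). A call has 1 to 12 rows; each row is the pose to reach, as a shift and turn from the pose commanded when the call began, along the tool's axes at that moment; what a row does not reach only later rows make up. The controller multiplies each number of a shift by 400 mm and each number of a turn by 30 degrees. A row lasts 1/10 s, in which the tool goes at most 50 mm and 8.59 degrees, less where a joint would pass 70% of its speed; a pose out of reach is approached as far as the arm can. A call with a number of a shift or a turn outside -1 to 1 is refused whole. A call with a gripper value outside its range is refused whole. The fingers move at their own pace and stop on an object; "force" is the grip in N (left out, the last holds). Time passes only in rows, so rows that repeat a pose let the fingers close. It gives the time, the measured TCP pose, the force, the opening and the grip force at its end, in the units of the state.
- manip.get_state(): the state, without advancing time (a new reading comes with each control period).
- manip.get_image(name): name is "scene" or "side" or "wrist"; returns a dict with "image" (400x640x3 uint8, red, green, blue), "z_map" (400x640 float32, m along the optical axis (not along the pixel's ray), 0 where there is no reading), "fx", "fy", "cx", "cy" (pixels), "world_to_cam" (4x4, takes a point from world to camera coordinates). Camera axes: x right, y down, z forward; pixel columns grow to the right and rows downward; lengths in m; the calibration is good to about 2 mm. A picture is of the moment at which its call begins.
- manip.sign_off(): hands the job in; it is judged then, once.
Trained networks look in the newest picture that a camera, given by its name, has taken for a name from the list of things; names that differ only in an ending like _2 or _b are one class to them, and where a whole thing is asked for, a point or a joint stands for the part that bears it (a point fixed in the world has none). Each returns a list of dicts, best first, with "score" (0 to 1); they miss things now and then, are a little off and sometimes report something else, mostly with a low value. They report only what shows in the picture. A call takes as long as a camera call.
- manip.spot_in(camera, query): "point" ([x, y, z] in m, in world coordinates, good to about 4 mm: the middle of the surface that is visible of it).
- manip.place_of(camera, query): "point" ([x, y, z] in m, in world coordinates, good to about 4 mm: a listed point, or the origin of a listed thing).
The state is a dict: "clock": time; "qpos": joint angles; "qd": joint speeds; "effort": joint torques, N m; "position": TCP position; "ee_rot": TCP orientation; "contact_force": force on the tool from outside, world axes, zero at the start; "moment": the same for the moment, N m; "width": finger opening in m; "gripper_force": force on a finger pad.
Only numpy, scipy, OpenCV 4.12 (cv2) and the standard library are available. Lean on these libraries where they do the work, as an engineer would, in place of code of your own. Each camera call takes 0.05 s, during which the arm holds its last target. There are 200 camera calls.

## Working session

There is one attempt and no reset: what is moved stays moved. The work goes in short steps, Python scripts to look and compute and a tool call to move; the robot and the scene stay as the last step left them, time stands still between calls to the robot, and variables do not carry over. Pictures are saved under pics/ and viewed, at most 10 in all, crops included, and the job is handed in when it is done.

Besides the shell and the picture viewer there is one more tool, called after "Emit:" as name(argument=value, ...), one argument or row to a line, values as JSON. carry_out: Moves the arm, as the interface text tells. Shifts and turns lie within -1 to 1; 1 stands for 400 mm of shift or 30 degrees of turn. Its arguments: {"type":"object","properties":{"delta_pos":{"type":"array","items":{"type":"array","items":{"type":"number","minimum":-1,"maximum":1}}},"turn":{"type":"array","items":{"type":"array","items":{"type":"number","minimum":-1,"maximum":1}}},"claw":{"type":"array","items":{"type":"number"}},"force":{"type":"number"}},"required":["delta_pos","turn","claw"]}

```bash
mkdir -p pics
python3 - <<'E'
from rig import manip
import cv2
s=manip.get_state();print(s)
for c in("scene","side"):
    im=manip.get_image(c);cv2.imwrite(f"pics/{c}1.png",im["image"][:,:,::-1])
    for q in("fixture","guard","pad_left","pad_right","board","blank","pot"):
        print(c,q,[(d["score"].__round__(2),[round(float(v),3) for v in d["point"]]) for d in manip.place_of(c,q)[:3]])
E
```

```text
{'clock': 0.0, 'qpos': array([ 1.01100678e+00,  2.76595851e-01,  1.50617322e+00,  6.57440055e-06,
        1.36074613e+00, -1.20999447e-01]), 'qd': array([-0.0017802 ,  0.00139119,  0.00170669,  0.00059536,  0.00051002,
        0.000512  ]), 'effort': array([ 2.13787753e-03, -4.16780806e+01, -2.45812440e+01,  2.45971989e-05,
        1.07050900e-02,  1.96408777e-06]), 'position': array([0.24398558, 0.52004435, 0.23042329]), 'ee_rot': array([-3.23958629e-04,  2.17639786e-01,  9.76028688e-01, -9.05042530e-04]), 'contact_force': array([0.29572469, 0.41055618, 0.14449184]), 'moment': array([ 0.02819328, -0.0187051 ,  0.01502417]), 'gripper_force': 0.0, 'width': 0.08534812661661921}
scene fixture [(0.84, [0.527, 0.059, -0.004])]
scene guard []
scene pad_left [(0.84, [0.439, 0.093, 0.117])]
scene pad_right [(0.67, [0.493, -0.031, 0.121])]
scene board [(0.72, [0.429, 0.267, 0.001]), (0.63, [0.606, 0.163, 0.031]), (0.38, [0.607, 0.092, 0.031])]
scene blank [(0.75, [0.659, 0.036, 0.031])]
scene pot [(0.55, [0.606, 0.09, 0.028])]
side fixture [(0.83, [0.533, 0.059, -0.002]), (0.24, [0.445, 0.097, 0.113])]
side guard [(0.63, [0.606, 0.087, 0.032]), (0.33, [0.661, 0.034, 0.029])]
side pad_left [(0.56, [0.441, 0.098, 0.114])]
side pad_right [(0.8, [0.494, -0.032, 0.12])]
side board [(0.86, [0.6, 0.161, 0.031]), (0.35, [0.571, 0.309, 0.001])]
side blank [(0.62, [0.661, 0.037, 0.028])]
side pot [(0.48, [0.605, 0.089, 0.03])]
```

View pics/scene1.png

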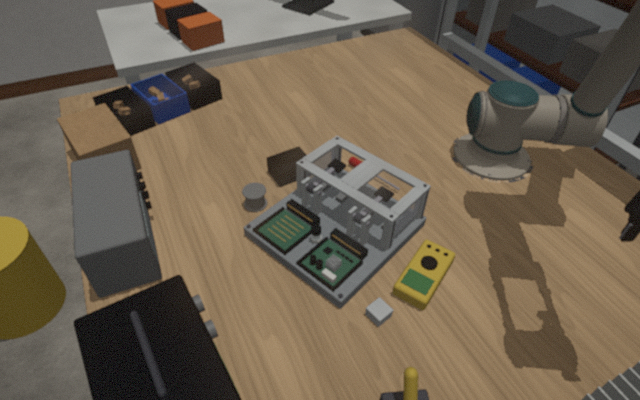

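View pics/side1.png

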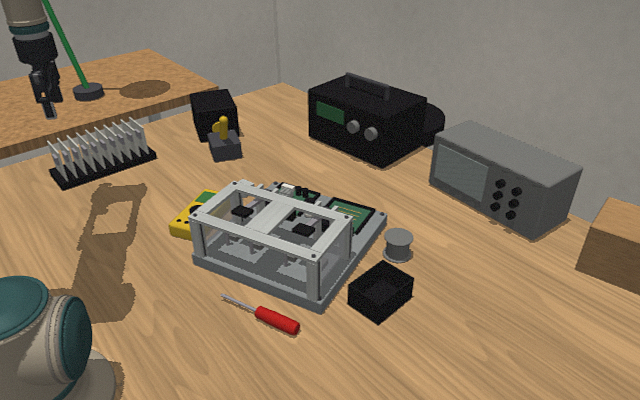

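The scene picture shows the board with parts at (335,260), beside the meter, so it sits in the left bay. The bare board is at (285,228). The side picture shows the left paddle at (242,210) and the right one at (303,229), each under its window. The left lever is the one to press, and the fixture yaw is about 22.8°. Next I shut the fingers and move above pad_left at the present height.

Emit:
carry_out(
  delta_pos=[
    [-0.895,-0.752,0],
    [-0.895,-0.752,0],
    [-0.895,-0.752,0],
    [-0.895,-0.752,0],
    [-0.895,-0.752,0],
    [-0.895,-0.752,0],
    [-0.895,-0.752,0],
    [-0.895,-0.752,0],
    [-0.895,-0.752,0],
    [-0.895,-0.752,0],
    [-0.895,-0.752,0],
    [-0.895,-0.752,0],
  ],
  turn=[
    [0,0,0.95],
    [0,0,0.95],
    [0,0,0.95],
    [0,0,0.95],
    [0,0,0.95],
    [0,0,0.95],
    [0,0,0.95],
    [0,0,0.95],
    [0,0,0.95],
    [0,0,0.95],
    [0,0,0.95],
    [0,0,0.95],
  ],
  claw=[1,1,1,1,1,1,1,1,1,1,1,1],
)

```text
clock: 2.0
position: [0.4403, 0.0963, 0.2313]
ee_rot: [-0.0, 0.452, 0.892, 0.0]
contact_force: [0.1, 0.1, 0.6]
width: 0.0002
gripper_force: 0.0
```

Emit:
carry_out(
  delta_pos=[
    [0,0,0],
    [0,0,0],
    [0,0,0],
    [0,0,0],
  ],
  turn=[
    [0,0,0.46],
    [0,0,0.46],
    [0,0,0.46],
    [0,0,0.46],
  ],
  claw=[1,1,1,1],
)

```text
clock: 2.4
position: [0.4401, 0.0973, 0.2314]
ee_rot: [-0.0, 0.554, 0.833, 0.0]
contact_force: [-0.0, 0.9, -0.8]
width: -0.0
gripper_force: 0.0
```

```bash
cat > h.py <<'E'
import numpy as np
def pts(im,mask=None):
    z=im["z_map"];v,u=np.mgrid[:z.shape[0],:z.shape[1]]
    P=np.stack([(u-im["cx"])/im["fx"]*z,(v-im["cy"])/im["fy"]*z,z,np.ones_like(z)],-1)
    return (P@np.linalg.inv(im["world_to_cam"]).T)[...,:3]
E
python3 - <<'E'
from rig import manip
import cv2,numpy as np
from h import pts
s=manip.get_state();print(s["clock"],s["position"],s["ee_rot"],s["qpos"],s["contact_force"],s["width"])
im=manip.get_image("wrist");cv2.imwrite("pics/wrist1.png",im["image"][:,:,::-1])
for q in("pad_left","pad_right","fixture","board"): print(q,[(round(d["score"],2),np.round(d["point"],4)) for d in manip.place_of("wrist",q)[:2]])
W=pts(im);z=im["z_map"]
m=(z>0)&(abs(W[...,2]-.126)<.004);print(m.sum())
cv2.imwrite("pics/mask.png",(m*255).astype(np.uint8))
c=W[m];print(np.median(c[:,2]),c.min(0),c.max(0))
np.save("W.npy",W)
for cam in("scene","side"):
    manip.get_image(cam)
    for q in("pad_left","pad_right","board"): print(cam,q,[(round(d["score"],2),np.round(d["point"],4)) for d in manip.place_of(cam,q)[:2]])
E
```

```text
2.4 [0.4400505  0.09726263 0.23136148] [-1.42761230e-04  5.53541691e-01  8.32821441e-01  1.54070621e-04] [ 6.25787916e-02  8.67708296e-02  1.74822656e+00  4.33090306e-04
  1.30663645e+00 -3.35108797e-01] [-0.02722623  0.92620825 -0.83470787] -2.0076648146353525e-05
pad_left [(0.82, array([0.4387, 0.0978, 0.1151])), (0.3, array([0.5336, 0.0646, 0.0033]))]
pad_right [(0.75, array([ 0.4948, -0.0317,  0.1157]))]
fixture []
board [(0.84, array([0.6092, 0.1663, 0.0284]))]
19103
0.1258290794351105 [ 0.34025735 -0.00101514  0.1220131 ] [0.53019045 0.18849384 0.12922275]
scene pad_left [(0.72, array([0.4409, 0.095 , 0.1129]))]
scene pad_right [(0.81, array([ 0.493 , -0.0303,  0.1223]))]
scene board [(0.63, array([0.6067, 0.169 , 0.0297]))]
side pad_left [(0.56, array([0.4429, 0.0991, 0.1137]))]
side pad_right [(0.55, array([ 0.4962, -0.0332,  0.1186]))]
side board [(0.57, array([0.6056, 0.16  , 0.0296]))]
```

View pics/wrist1.png

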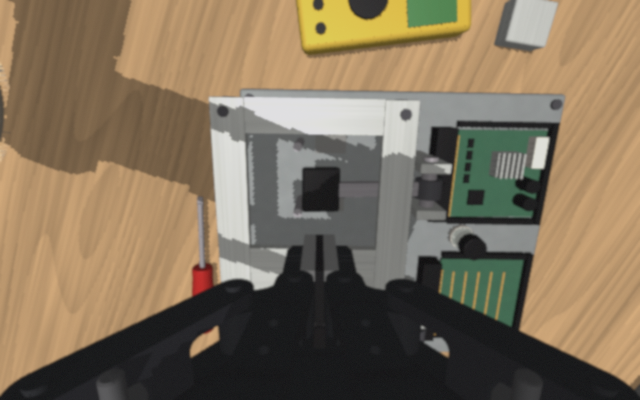

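View pics/mask.png

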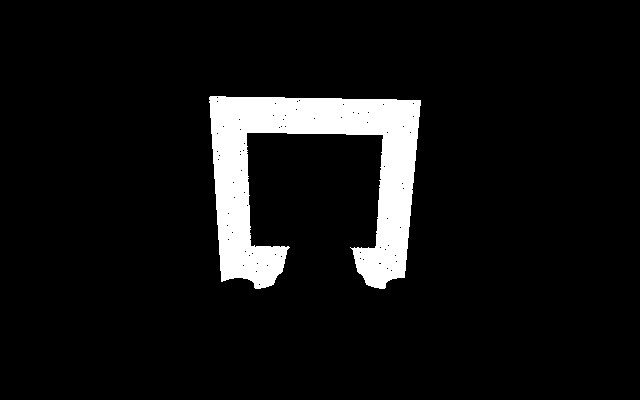

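The wrist picture shows the board with parts (500,170) in line with the paddle at (321,189) under the nearer window, so it is the left bay. The mask gives the window corners at about (247,134), (382,135), (377,248) and (251,247).

Run:
```python
import numpy as np
from scipy.spatial.transform import Rotation as R
from rig import manip
W=np.load("W.npy")
f=lambda u,v:np.median(W[v-2:v+3,u-2:u+3].reshape(-1,3),0)
c=np.array([f(243,131),f(386,132),f(381,252),f(247,251)]);print(c)
ex=(c[1]-c[0]+c[2]-c[3])[:2];ey=(c[0]-c[3]+c[1]-c[2])[:2]
print("size",np.hypot(*ex)/2,np.hypot(*ey)/2,"yaw",np.degrees(np.arctan2(ex[1],ex[0])),np.degrees(np.arctan2(ey[1],ey[0]))-90)
C=c.mean(0);P=W[178:202,310:333].reshape(-1,3);P=np.median(P,0);print("win",C,"pad",P)
s=manip.get_state();q=s["ee_rot"];r=R.from_quat(q[[1,2,3,0]])
A=r.as_matrix();print("tool y angle",np.degrees(np.arctan2(A[1,1],A[0,1])))
print("tool delta to win",r.inv().apply(C-s["position"])*1e3,"pad",r.inv().apply(P-s["position"])*1e3)
```

```text
[[0.3704325  0.1196963  0.12596914]
 [0.46591653 0.15888667 0.12594651]
 [0.50318715 0.07261623 0.12588993]
 [0.40475825 0.03213966 0.1260068 ]]
size 0.1048201387188703 0.09399719963990165 yaw 22.33475664322356 22.38591468980995
win [0.43607361 0.09583472 0.1259531 ] pad [0.44038451 0.09885533 0.11491667]
tool y angle 22.553031897458485
tool delta to win [  1.50435865  -4.30875409 105.32403356] pad [  2.63982732   0.83077352 116.36063805]
```

Emit:
carry_out(
  delta_pos=[
    [0.005,-0.005,0.08],
    [0.005,-0.005,0.16],
    [0.005,-0.005,0.23],
    [0.005,-0.005,0.25],
    [0.005,-0.005,0.25],
  ],
  turn=[
    [0,0,0],
    [0,0,0],
    [0,0,0],
    [0,0,0],
    [0,0,0],
  ],
  claw=[1,1,1,1,1],
)

```text
clock: 3.55
position: [0.4374, 0.0971, 0.1306]
ee_rot: [-0.001, 0.555, 0.832, -0.001]
contact_force: [-0.0, -0.1, 0.1]
width: -0.0
gripper_force: 0.0
```

Run:
```python
from rig import manip
import cv2
im=manip.get_image("wrist");cv2.imwrite("pics/wrist2.png",im["image"][:,:,::-1])
s=manip.get_state();print(s["position"],s["contact_force"])
```

```text
[0.43845904 0.09723578 0.13167699] [ 0.44146774  0.05598616 -0.0836233 ]
```

View pics/wrist2.png

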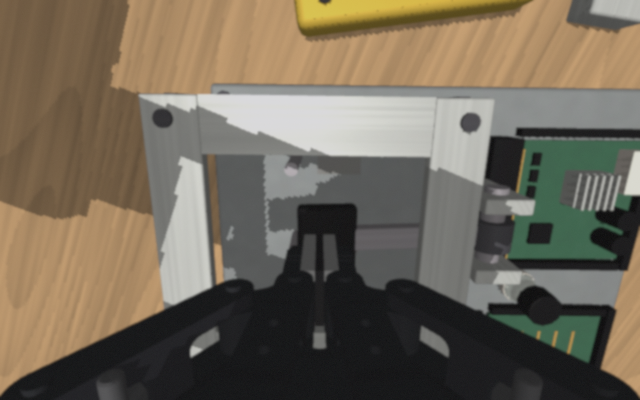

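The shut fingertips sit over the paddle, near (320,240), and are well inside the window edges at columns 215 and 425. I press slowly now.

Emit:
carry_out(
  delta_pos=[
    [0,0,0.01],
    [0,0,0.02],
    [0,0,0.03],
    [0,0,0.038],
    [0,0,0.046],
    [0,0,0.054],
    [0,0,0.062],
    [0,0,0.07],
    [0,0,0.078],
    [0,0,0.084],
    [0,0,0.088],
    [0,0,0.088],
  ],
  turn=[
    [0,0,0],
    [0,0,0],
    [0,0,0],
    [0,0,0],
    [0,0,0],
    [0,0,0],
    [0,0,0],
    [0,0,0],
    [0,0,0],
    [0,0,0],
    [0,0,0],
    [0,0,0],
  ],
  claw=[1,1,1,1,1,1,1,1,1,1,1,1],
)

```text
clock: 4.8
position: [0.4381, 0.0973, 0.0958]
ee_rot: [0.0, 0.555, 0.832, 0.0]
contact_force: [-0.2, -0.1, 0.9]
width: -0.0001
gripper_force: 0.0
```

Emit:
carry_out(
  delta_pos=[
    [0,0,0.002],
    [0,0,0.004],
    [0,0,0.006],
    [0,0,0.006],
  ],
  turn=[
    [0,0,0],
    [0,0,0],
    [0,0,0],
    [0,0,0],
  ],
  claw=[1,1,1,1],
)

```text
clock: 5.2
position: [0.4387, 0.0974, 0.0939]
ee_rot: [0.0, 0.555, 0.832, 0.001]
contact_force: [0.1, 1.2, 1.9]
width: -0.0
gripper_force: 1.0
```

Emit:
carry_out(
  delta_pos=[
    [0,0,0.001],
    [0,0,0.002],
    [0,0,0.003],
    [0,0,0.003],
  ],
  turn=[
    [0,0,0],
    [0,0,0],
    [0,0,0],
    [0,0,0],
  ],
  claw=[1,1,1,1],
)

```text
clock: 5.6
position: [0.4386, 0.0974, 0.0927]
ee_rot: [0.0, 0.555, 0.832, 0.001]
contact_force: [0.9, 0.9, 3.1]
width: 0.0001
gripper_force: 1.2
```

Emit:
carry_out(
  delta_pos=[
    [0,0,0.001],
    [0,0,0.002],
    [0,0,0.003],
    [0,0,0.003],
  ],
  turn=[
    [0,0,0],
    [0,0,0],
    [0,0,0],
    [0,0,0],
  ],
  claw=[1,1,1,1],
)

```text
clock: 6.0
position: [0.4381, 0.0971, 0.0913]
ee_rot: [0.0, 0.555, 0.832, 0.0]
contact_force: [1.7, 1.2, 2.2]
width: -0.0
gripper_force: 1.2
```

Emit:
carry_out(
  delta_pos=[
    [0,0,0.001],
    [0,0,0.002],
    [0,0,0.003],
    [0,0,0.003],
  ],
  turn=[
    [0,0,0],
    [0,0,0],
    [0,0,0],
    [0,0,0],
  ],
  claw=[1,1,1,1],
)

```text
clock: 6.4
position: [0.4382, 0.0972, 0.0905]
ee_rot: [0.0, 0.555, 0.832, 0.0]
contact_force: [1.9, 0.6, 5.9]
width: -0.0001
gripper_force: 2.8
```

Emit:
carry_out(
  delta_pos=[
    [0,0,0.001],
    [0,0,0.002],
    [0,0,0.002],
  ],
  turn=[
    [0,0,0],
    [0,0,0],
    [0,0,0],
  ],
  claw=[1,1,1],
)

```text
clock: 6.7
position: [0.4383, 0.0972, 0.0903]
ee_rot: [0.0, 0.555, 0.832, 0.0]
contact_force: [-0.4, -0.3, 9.7]
width: 0.0002
gripper_force: 5.3
```

Emit:
carry_out(
  delta_pos=[
    [0,0,0.001],
    [0,0,0.002],
    [0,0,0.002],
  ],
  turn=[
    [0,0,0],
    [0,0,0],
    [0,0,0],
  ],
  claw=[1,1,1],
)

```text
clock: 7.0
position: [0.4384, 0.0972, 0.0901]
ee_rot: [0.001, 0.555, 0.832, 0.0]
contact_force: [-1.6, 1.0, 15.7]
width: -0.0001
gripper_force: 7.9
```

The force is climbing while the position stays put, so the lever is on its stop. I draw straight up.

Emit:
carry_out(
  delta_pos=[
    [0,0,-0.02],
    [0,0,-0.05],
    [0,0,-0.1],
    [0,0,-0.18],
    [0,0,-0.27],
    [0,0,-0.35],
    [0,0,-0.35],
    [0,0,-0.35],
  ],
  turn=[
    [0,0,0],
    [0,0,0],
    [0,0,0],
    [0,0,0],
    [0,0,0],
    [0,0,0],
    [0,0,0],
    [0,0,0],
  ],
  claw=[1,1,1,1,1,1,1,1],
)

```text
clock: 7.8
position: [0.4372, 0.0971, 0.2283]
ee_rot: [-0.0, 0.555, 0.832, -0.0]
contact_force: [-0.2, 0.2, -0.9]
width: -0.0
gripper_force: 0.0
```

Run:
```python
from rig import manip
import numpy as np
from h import pts
s=manip.get_state();print(s["position"],s["contact_force"])
im=manip.get_image("wrist");W=pts(im);I=im["image"].astype(int).max(-1)
d=np.hypot(W[...,0]-.4404,W[...,1]-.0985);m=(d<.012)&(W[...,2]>.07)&(W[...,2]<.122)
print(m.sum(),np.median(W[m],0))
for c in("wrist","side","scene"):
    if c!="wrist": manip.get_image(c)
    for q in("pad_left","pad_right","board"): print(c,q,[(round(d["score"],2),np.round(d["point"],4)) for d in manip.place_of(c,q)[:1]])
```

```text
[0.43719587 0.09711624 0.22828378] [-0.20568531  0.2289101  -0.93983123]
601 [0.44045595 0.09876158 0.09002149]
wrist pad_left [(0.76, array([0.4404, 0.0949, 0.0897]))]
wrist pad_right [(0.65, array([0.5311, 0.0591, 0.0015]))]
wrist board [(0.59, array([0.6097, 0.1664, 0.028 ]))]
side pad_left [(0.63, array([0.4428, 0.0974, 0.0882]))]
side pad_right [(0.57, array([ 0.4968, -0.033 ,  0.1186]))]
side board [(0.71, array([0.6032, 0.1615, 0.0295]))]
scene pad_left [(0.57, array([0.4402, 0.0951, 0.089 ]))]
scene pad_right [(0.65, array([0.5685, 0.3062, 0.004 ]))]
scene board [(0.64, array([0.6078, 0.168 , 0.0317]))]
```

The left paddle's top face is at 90 mm, fully down. The right one is still up, and the arm is clear.

```bash
python3 -c "
from rig import manip
print(manip.sign_off())"
```

```text
the job is handed in; nothing more can be done
None
```

I pressed the left bay's lever (the bay with the assembled board) down to its stop with about 16 N at the wrist. It stays down, with its paddle top measured at 90 mm; the right lever is still up, the arm is clear, and the job is handed in (no verdict was returned).

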